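# Raise the sampler's barrier and push the tube rack home

### The job

Load the sampler: with the fingers, push the green bar of the barrier arm up past its balance point so that the arm stays fully raised, without flinging it. Then push the tube rack along its lane, past the raised barrier, until it is fully home against the green end stop. Only push: keep the rack standing flat in its lane, never lifted, and leave the other things on the bench and deck alone.

Things in the scene. Friction and masses are not known exactly. Their poses are not given: they have to be found in the camera images.
- station: Sampler loading station: fixed white deck 310 (x) x 430 (y) x 12 mm on the bench. Origin on the bench under the deck; x points from the robot to the pivot post, y left, z up. Offsets below are mm in this frame. The rack lane runs along y at x = -40 between grey rails 84 apart (tops z = 28). Post: steel cheeks 36 x 60 over all, top z = 142, at x = 85, y = 0.
- lane_stop (a point): Foot of the green end stop's face, on the deck in the middle of the lane: x = -40, y = -185, z = 12. The stop closes the lane at its -y end; 100 mm wide, its top at z = 62. Fixed to the station.
- barrier (a joint): Hinge of the red-and-white counterweighted barrier arm, rad. 0: down, level across the lane at y = 0; 1.75: up on its upper stop, leaning slightly back. Below its balance point (about 0.97) it falls back; past it the counterweight carries it on up, damped, in a second or two, and holds it. Raising it takes about 1 to 1.5 N at the bar.
- barrier_bar (a point): Centre of the green push bar: round, 14 mm thick, 110 mm long, parallel to the station's y, across the arm's free (robot-side) end, 200 mm from the hinge. Arm down: x = -115, y = 0, z = 120, clear space under it. Pushed from below it swings up and away from the robot.
- barrier_hinge (a point): The arm's hinge axis (parallel to the station's y), at x = 85, y = 0, z = 120. The arm is a 16 mm square beam with a yellow stop plate hanging 30 mm below it over the lane; steel counterweight on the far side.
- rack: White tube rack with 12 capped tubes fixed in it, 76 (x) x 110 (y) mm, flat end walls 70 mm high, caps up to 106 mm; loose, about 0.35 kg. Origin at the centre of its underside. It stands in the lane, axes along the station's, at y = 100 to 150, z = 12; the lowered barrier blocks it. Home, touching the stop: origin at y = -130.
- jar_a: Bystander: small amber jar, green cap, 40 dia x 55 mm, on the deck beside the post; origin at its underside. Leave alone.
- jar_b: Bystander: small amber jar, white cap, 40 dia x 55 mm, on the deck beside the post; origin at its underside. Leave alone.
- reagent: Bystander: white bottle, red cap, 66 dia x 150 mm; origin at its underside. Leave alone.
- beaker: Bystander: glass beaker, 70 dia x 90 mm; origin at its underside. Leave alone.
- waste_cup: Bystander: blue plastic cup, 68 dia x 80 mm; origin at its underside. Leave alone.
- tip_box: Bystander: blue pipette-tip box, 90 x 120 x 67 mm; origin at its underside. Leave alone.
- spatula: Bystander: lab spatula, 160 mm long, lying flat; origin at its underside. Leave alone.
There are look-alikes about, which are no part of the job. Leave any orange look-alike of the rack alone.

How it is judged:
By the outcome, as a careful person would: the job done as asked, in the order asked, and still so for the second after the job is handed in, with the robot touching nothing.
It also fails if it takes over 58 s, if anything falls off the work surface, if the arm or the gripper's body presses on something with over 40 N, if the wrist force passes 120 N, or if a joint passes its speed limit or range.

### The arm

A 7-joint arm with a two-finger parallel gripper is mounted at the origin on the work surface. World frame = base frame: x ahead of the robot, y to its left, z up, the work surface at z = 0. Lengths are in m, angles in rad, forces in N, time in s.
With the tool pointing down it reaches from about 0.4 to 0.85 m from the base axis. Payload 4.5 kg.
Tool frame: the origin (TCP) lies between the finger pads; the fingertips stand 11 mm ahead of it and the grasp point (between the pads) lies 8 mm behind it (r.tip_reach is the distance from the TCP to the fingertips, in m); x points along the fingers, y is the direction in which the jaws open and shut, and the axes are right-handed (so a half turn about x gives the same grasp; the last joint's range is limited). The gripper opens to 88 mm and grips with 3 to 60 N. Pads are 18 mm wide; open, the fingers measure 123 mm over their backs; the gripper's body (75 mm by 187 mm) begins 45 mm behind the grasp point.
Start: joints at [-1.213, 0.689, -0.195, 1.565, 0.157, 0.902, -0.215], TCP at [0.199, 0.593, 0.25] pointing down, gripper open.
Joint ranges: [-3.01, 3.01], [-0.46, 2.08], [-1.47, 1.51], [0.13, 2.56], [-1, 4.14], [0.04, 2.09], [-2.66, 2.66]. Speed limits (rad/s): [2.57, 2.57, 3.14, 3.14, 3.14, 3.14, 3.14].

### API

Orientations are given as a unit quaternion [x, y, z, w].
In Python, from plant import r gives the robot as it stands.
- The arm moves only by the tool drive_tool, never from a script. Its argument "deltas" is a list of rows, each a list of 3 entries, a list of its own where there are three numbers: the turn, a rotation vector about the tool's x, y, z in degrees, then the shift along the tool's x, y, z in cm, then the finger opening in cm, from 0 to 8.81. A call has 1 to 12 rows; each row shifts and turns the commanded pose from where the row before left it, along the tool's axes as they then stand; what a row does not reach is not made up. A row lasts 1/12 s, in which the tool goes at most 41.7 mm and 7.16 degrees, less where a joint would pass 70% of its speed; a pose out of reach is approached as far as the arm can. A call is refused whole if a number of a shift passes 4.17 or a number of a turn 7.16, either way. A call with a gripper value outside its range is refused whole. The fingers move at their own pace and stop on an object; "force" is the grip in N (left out, the last holds). Time passes only in rows, so rows that do not move let the fingers close. It gives the time, the measured TCP pose, the force and the opening at its end, in the units of the state.
- r.get_state(): the state, without advancing time (a new reading comes with each control period).
- r.snapshot(name): name is "side" or "top"; returns a dict with "color" (480x640x3 uint8, red, green, blue), "fov_y" (degrees; the focal length in pixels is half the picture's height over the tangent of half this angle, whatever the lens; pixels are square), "cx", "cy" (the principal point, pixels), "k1" (the pictures are not rectified: a ray, as slopes to the right and down, at radius r is drawn at 1 + k1 r^2 times it, then the intrinsics apply), "extrinsics" (4x4, takes a point from world to camera coordinates). Camera axes: x right, y up, looking along -z (the intrinsics and any distortion apply to the point x, -y, -z); pixel columns grow to the right and rows downward; lengths in m; the calibration is good to about 2 mm. A picture is of the moment at which its call begins. There is no depth.
- r.finish_job(): hands the job in, once; it reports no verdict.
The state is a dict: "clock": time; "q": joint angles; "qd": joint speeds; "joint_torque": joint torques, N m; "tool_pos": TCP position; "eef_rot": TCP orientation; "contact_force": force on the tool from outside, world axes, zero at the start; "moment": the same for the moment, N m; "opening": opening from 0.0 (shut) to 1.0 (fully open).
Only numpy, scipy, OpenCV 4.12 (cv2) and the standard library are available. Lean on these libraries where they do the work, as an engineer would, in place of code of your own. Each camera call takes 0.05 s, during which the arm holds its last target. There are 200 camera calls.

## Working session

There is one attempt and no reset: what is moved stays moved. The work goes in short steps, Python scripts to look and compute and a tool call to move; the robot and the scene stay as the last step left them, time stands still between calls to the robot, and variables do not carry over. Pictures are saved under pics/ and viewed, about 8 in all and at most 12, crops included, and the job is handed in when it is done.

Besides the shell and the picture viewer there is one more tool, called in YAML: its name, and indented under it one key for each argument. drive_tool: Moves the arm, as the interface text tells. Its arguments: {"type":"object","properties":{"deltas":{"type":"array","items":{"type":"array"}},"force":{"type":"number"}},"required":["deltas"]}

```bash
mkdir -p pics; cat > h.py <<'E'
import numpy as np, cv2
from plant import r
def snap(n,f):
    s=r.snapshot(n); cv2.imwrite(f'pics/{f}.png',s['color'][:,:,::-1])
    np.savez(f'{n}.npz',**s); return s
def cam(n):
    s=np.load(f'{n}.npz'); f=240/np.tan(np.radians(s['fov_y'])/2)
    return f,float(s['cx']),float(s['cy']),float(s['k1']),s['extrinsics']
def proj(n,P):
    f,cx,cy,k,E=cam(n); P=np.atleast_2d(P); c=P@E[:3,:3].T+E[:3,3]
    a=np.c_[c[:,0],-c[:,1]]/-c[:,2:]; a=a*(1+k*(a**2).sum(1,keepdims=True))
    return a*f+[cx,cy]
def atz(n,uv,z):
    f,cx,cy,k,E=cam(n); d=(np.array(uv,float)-[cx,cy])/f; a=d.copy()
    for _ in range(20): a=d/(1+k*(a@a))
    w=E[:3,:3].T@np.array([a[0],-a[1],-1]); o=-E[:3,:3].T@E[:3,3]
    return o+w*(z-o[2])/w[2]
E
python3 - <<'E'
from h import *
for n in('side','top'):
    snap(n,n+'0'); E=cam(n)[4]; print(n,cam(n)[:4],-E[:3,:3].T@E[:3,3])
s=r.get_state();print(s,r.tip_reach)
E
```

```text
side (np.float64(534.3960188547409), 325.848304316059, 238.74392314446354, 0.007576225303840236) [0.44672406 0.86145262 0.97981203]
top (np.float64(582.1126087846983), 311.23178746327164, 234.3490115030023, -0.15356105680123436) [0.42548097 0.00375661 1.53709049]
{'clock': 0.1, 'q': array([-1.21320621,  0.68987371, -0.19452201,  1.56619218,  0.15729578,
        0.90245508, -0.21511577]), 'qd': array([ 0.00054853, -0.00122901,  0.00030122, -0.00201822,  0.00122662,
        0.00168377, -0.00015644]), 'joint_torque': array([-2.06900295e-03, -5.28499997e+01, -1.27182785e+00, -1.53835952e+01,
       -5.27298474e-02,  1.94143780e-03,  4.11603594e-05]), 'tool_pos': array([0.19872321, 0.59202744, 0.24901947]), 'eef_rot': array([ 0.11341735,  0.69791497, -0.11450058,  0.69781145]), 'contact_force': array([-0.301815  ,  0.59507016, -1.07689136]), 'moment': array([ 0.04354279, -0.05911042, -0.02642513]), 'opening': 1.0007758107777462} 0.011
```

View pics/side0.png

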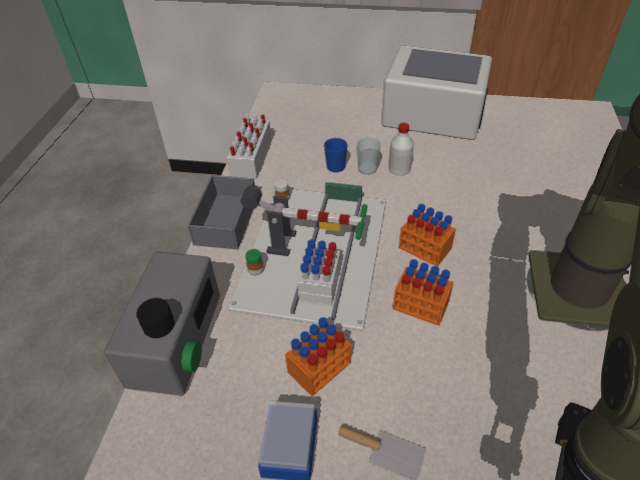

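View pics/top0.png

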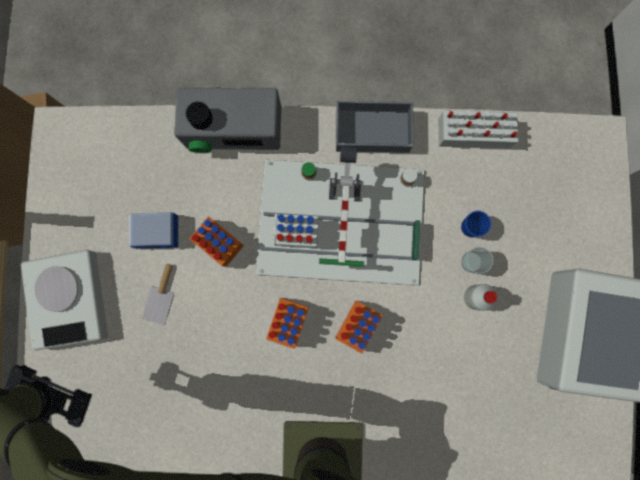

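The side view shows the station, with the barrier down and the rack on its +y side (side about (320,270)). In the top view the deck corners are near (265,161), (425,170), (420,284) and (258,277), the green bar runs (320,262)–(364,264), and the rack is at about (296,231). Next I'll zoom in and fit the pose.

```bash
cat >> h.py <<'E'
def S(p,P):
    c,s=np.cos(p[2]),np.sin(p[2]); P=np.atleast_2d(np.array(P,float))/1000
    return np.c_[p[0]+c*P[:,0]-s*P[:,1],p[1]+s*P[:,0]+c*P[:,1],P[:,2]]
E
python3 - <<'E'
from h import *
from scipy.optimize import least_squares
M=[[155,215,12],[155,-215,12],[-155,-215,12],[-155,215,12],[-115,55,120],[-115,-55,120]]
uv=np.array([[265,161],[425,170],[420,284],[258,277],[320,262],[364,264]])
g=least_squares(lambda p:(proj('top',S(p,M))-uv).ravel(),[.55,0,0]); p=g.x
print(p,g.fun.reshape(-1,2).round(1)); np.save('p.npy',p)
im=cv2.imread('pics/top0.png')[150:295,245:440]; im=cv2.resize(im,None,fx=4,fy=4,interpolation=2)
def dr(n,im,o,k,P,c):
    for u in (proj(n,S(p,P))-o)*k: cv2.circle(im,tuple(int(x) for x in u),3,c,-1)
P2=M+[[-40,-185,12],[-40,-185,62],[85,0,120]]
dr('top',im,[245,150],4,P2,(255,0,255))
rk=[[-78,y,82] for y in (70,180)]+[[-2,y,82] for y in(70,180)]
dr('top',im,[245,150],4,rk,(0,255,255))
cv2.imwrite('pics/t1.png',im)
im=cv2.imread('pics/side0.png')[160:340,220:400]; im=cv2.resize(im,None,fx=3.3,fy=3.3,interpolation=2)
dr('side',im,[220,160],3.3,P2,(255,0,255));dr('side',im,[220,160],3.3,rk,(0,255,255))
cv2.imwrite('pics/s1.png',im)
E
```

```text
[ 0.62331682 -0.04058508 -0.03103009] [[-0.1  0. ]
 [ 0.1 -1.1]
 [ 1.5  0.9]
 [-0.4 -0.4]
 [-1.1  0.1]
 [ 0.   0.4]]
```

View pics/t1.png

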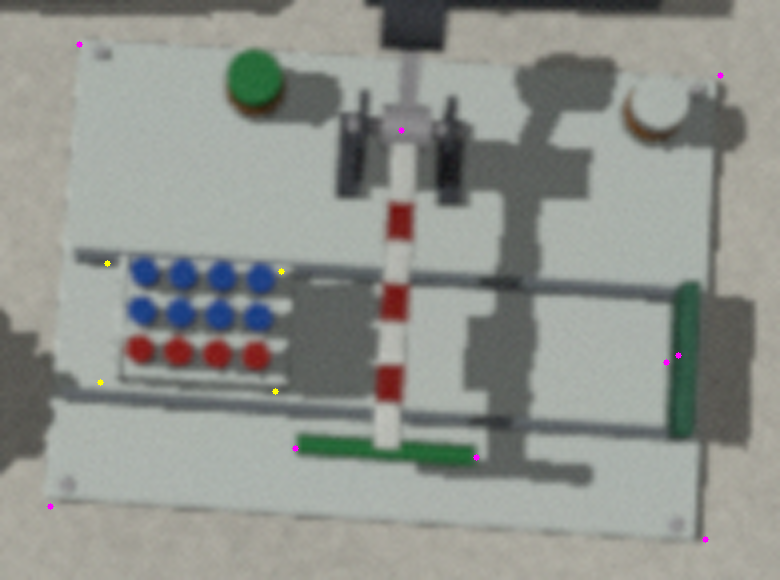

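View pics/s1.png

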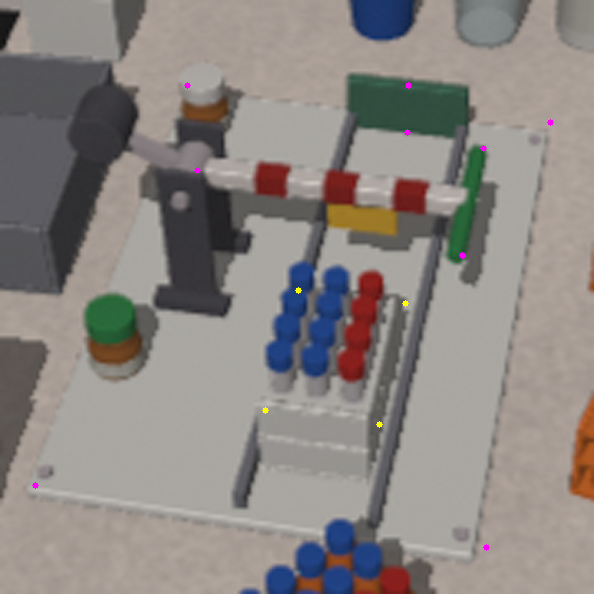

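The overlay is off by a few pixels, so I'll refit on both views. Crop readings: top deck corners (82,40), (719,80), (702,538) and (46,498), bar (297,444)–(477,455). Side deck corners (35,487), (475,555) and (547,130), bar (477,150)–(457,260). The rack's +y top edge is at about (260,402)–(380,412) in the side crop.

```bash
python3 - <<'E'
from h import *
from scipy.optimize import least_squares
T=[[155,215,12],[155,-215,12],[-155,-215,12],[-155,215,12],[-115,55,120],[-115,-55,120]]
ut=np.array([[80,40],[720,78],[703,538],[45,500],[297,444],[477,455]])/4+[245,150]
Sd=[[155,215,12],[-155,215,12],[-155,-215,12],[-115,55,120],[-115,-55,120]]
us=np.array([[35,488],[475,556],[549,130],[457,260],[478,150]])/3.3+[220,160]
g=least_squares(lambda p:np.r_[(proj('top',S(p,T))-ut).ravel(),(proj('side',S(p,Sd))-us).ravel()],[.6,0,0],loss='soft_l1'); p=g.x
print(p,g.fun.reshape(-1,2).round(1)); np.save('p.npy',p)
R=np.array([[np.cos(p[2]),-np.sin(p[2])],[np.sin(p[2]),np.cos(p[2])]])
for n,u,z in [('side',np.array([320,407])/3.3+[220,160],.082),('side',np.array([317,470])/3.3+[220,160],.012),('top',np.array([122,318])/4+[245,150],.082),('top',np.array([290,328])/4+[245,150],.082)]:
    print(n,(R.T@(atz(n,u,z)[:2]-p[:2])*1000).round())
print('bar',S(p,[[-115,0,120],[-115,40,120],[85,0,120],[-40,150,80],[-40,-75,80]]).round(4))
E
```

```text
[ 0.62561096 -0.03886793 -0.03908389] [[-0.2 -0.4]
 [-0.1 -0.8]
 [-0.4  0.2]
 [ 0.3 -0. ]
 [-1.4 -0.1]
 [-1.3 -0.2]
 [-1.5 -0.7]
 [ 1.4 -1.7]
 [ 0.2 -1.4]
 [ 0.4 -0.6]
 [ 0.6  0.3]]
side [-41. 169.]
side [-36. 168.]
top [-40. 167.]
top [-40.  61.]
bar [[ 0.5107 -0.0344  0.12  ]
 [ 0.5123  0.0056  0.12  ]
 [ 0.7105 -0.0422  0.12  ]
 [ 0.5915  0.1126  0.08  ]
 [ 0.5827 -0.1122  0.08  ]]
```

```bash
cat >> h.py <<'E'
from scipy.spatial.transform import Rotation as Ro
p=np.load('p.npy')
def tool(pitch_fwd=0,tilt=0,ysign=1,jaw_x=False):
    """station frame: tool axis; fwd = lean of the fingers to +x, tilt = lean of the fingers to -y (deg)"""
    c,s=np.cos,np.sin; f,t=np.radians([pitch_fwd,tilt])
    a=np.array([s(f),-s(t),-c(f)*c(t)]); y=np.array([1.,0,0]) if jaw_x else np.array([0,1.,0])
    y=y*ysign; y-=a*(a@y)/(a@a); a/=np.linalg.norm(a); y/=np.linalg.norm(y)
    return Ro.from_euler('z',p[2])*Ro.from_matrix(np.c_[a,y,np.cross(a,y)])
def todo(P,R=None):
    s=r.get_state(); R0=Ro.from_quat(s['eef_rot']); t=s['tool_pos']
    R=R or R0
    print('t',round(float(s['clock']),2),'pos',t.round(4),'F',s['contact_force'].round(1),'turn(deg, tool)',np.degrees((R0.inv()*R).as_rotvec()).round(1),
     'shift cm now-axes',(R0.inv().apply(P-t)*100).round(2),'new-axes',(R.inv().apply(P-t)*100).round(2))
E
python3 - <<'E'
from h import *
s=r.get_state(); print(Ro.from_quat(s['eef_rot']).as_matrix().round(2))
for u in ([290,323],[360,326]): print(atz('top',u,.08).round(3))
for ys in(1,-1): todo(np.array([.424,-.031,.162]),tool(45,0,ys))
for ys in(1,-1): todo(np.array([.6,.2,.1]),tool(0,40,ys,True))
E
```

```text
[[-0.    0.32  0.95]
 [-0.    0.95 -0.32]
 [-1.   -0.    0.  ]]
[0.359 0.087 0.08 ]
[ 0.355 -0.087  0.08 ]
t 0.1 pos [0.1987 0.592  0.249 ] F [-0.3  0.6 -1.1] turn(deg, tool) [-15.4 -44.7   6.5] shift cm now-axes [  8.79 -51.89  41.18] new-axes [ 23.79 -61.37  11.49]
t 0.1 pos [0.1987 0.592  0.249 ] F [-0.3  0.6 -1.1] turn(deg, tool) [152.2   9.2  63. ] shift cm now-axes [  8.79 -51.89  41.18] new-axes [ 23.79  61.37 -11.49]
t 0.1 pos [0.1987 0.592  0.249 ] F [-0.3  0.6 -1.1] turn(deg, tool) [ 70.5 -34.2 -25.6] shift cm now-axes [ 14.94 -24.38  50.51] new-axes [35.59 41.63 19.23]
t 0.1 pos [0.1987 0.592  0.249 ] F [-0.3  0.6 -1.1] turn(deg, tool) [-101.4   27.6  -36.8] shift cm now-axes [ 14.94 -24.38  50.51] new-axes [ 35.59 -41.63 -19.23]
```

drive_tool:
  deltas:
    - [[0, 0, 0], [0, -2.0, 2.0], 8.8]
    - [[0, 0, 0], [0, -2.8, 2.4], 5]
    - [[0, 0, 0], [0, -2.8, 2.4], 5]
    - [[0, 0, 0], [0, -2.8, 2.4], 5]
    - [[0, 0, 0], [0, -2.8, 2.4], 5]
    - [[0, 0, 0], [0, -2.8, 2.4], 5]
    - [[0, 0, 0], [0, -2.8, 2.4], 5]
    - [[0, 0, 0], [0, -2.8, 2.4], 5]
    - [[0, 0, 0], [0, -2.8, 2.4], 5]
    - [[0, 0, 0], [0, -2.8, 2.4], 5]
    - [[0, 0, 0], [0, -2.8, 2.4], 5]
    - [[0, 0, 0], [0, -2.8, 2.4], 5]

```text
clock: 1.1
tool_pos: [0.3639, 0.1895, 0.2496]
eef_rot: [0.114, 0.698, -0.114, 0.698]
contact_force: [1.0, 0.1, -0.6]
opening: 0.566
```

```bash
python3 - <<'E'
from h import *
todo(np.array([.41,-.03,.25]),tool(45,0,1)); s=r.get_state();print(s['q'].round(2),s['opening'])
E
```

```text
t 1.1 pos [0.3639 0.1895 0.2496] F [ 1.   0.1 -0.6] turn(deg, tool) [-15.4 -44.7   6.4] shift cm now-axes [ -0.03 -19.34  11.34] new-axes [  3.84 -21.75   3.89]
[-0.42  0.43 -0.25  2.17  0.2   0.56  0.43] 0.5658287068270753
```

drive_tool:
  deltas:
    - [[-1.5, -4.5, 0.6], [0, -2.0, 1.0], 5]
    - [[-1.5, -4.5, 0.6], [0, -2.0, 1.0], 5]
    - [[-1.5, -4.5, 0.6], [0, -2.0, 0.8], 5]
    - [[-1.5, -4.5, 0.6], [0, -2.0, 0.6], 5]
    - [[-1.5, -4.5, 0.6], [0.3, -2.0, 0.5], 5]
    - [[-1.5, -4.5, 0.6], [0.5, -2.0, 0.5], 5]
    - [[-1.5, -4.5, 0.6], [0.5, -2.0, 0.5], 5]
    - [[-1.5, -4.5, 0.6], [0.5, -2.0, 0.5], 5]
    - [[-1.5, -4.5, 0.6], [0.5, -2.0, 0.5], 5]
    - [[-1.5, -4.5, 0.6], [0.5, -2.0, 0.5], 5]
    - [[0, 0, 0], [0, 0, 0], 5]

```text
clock: 2.02
tool_pos: [0.3543, 0.0608, 0.2246]
eef_rot: [0.013, 0.595, -0.111, 0.796]
contact_force: [-0.1, -0.4, 0.6]
opening: 0.57
```

```bash
python3 - <<'E'
from h import *
todo(np.array([.424,-.031,.162]),tool(45,0,1)); s=r.get_state();print(s['q'].round(2),s['opening'])
E
```

```text
t 2.02 pos [0.3543 0.0608 0.2246] F [-0.1 -0.4  0.6] turn(deg, tool) [ -4.4 -28.3  10.1] shift cm now-axes [ 9.29 -6.92  6.16] new-axes [ 9.6  -8.9   0.76]
[-0.26  0.43 -0.43  2.53  1.4   0.47 -0.6 ] 0.5704033327494263
```

```bash
python3 - <<'E'
from h import *
todo(np.array([.46,-.032,.24]),tool(45,0,1))
E
```

```text
t 2.02 pos [0.3543 0.0608 0.2246] F [-0.1 -0.4  0.6] turn(deg, tool) [ -4.4 -28.3  10.1] shift cm now-axes [ 2.86 -7.18 11.85] new-axes [ 6.63 -8.86  8.82]
```

drive_tool:
  deltas:
    - [[0, 0, 0], [0.7, -1.8, 3.0], 5]
    - [[0, 0, 0], [0.7, -1.8, 3.0], 5]
    - [[0, 0, 0], [0.7, -1.8, 3.0], 5]
    - [[0, 0, 0], [0.7, -1.8, 2.9], 5]
    - [[-0.5, -3.5, 1.3], [0, 0, 0], 5]
    - [[-0.5, -3.5, 1.3], [0, 0, 0], 5]
    - [[-0.5, -3.5, 1.3], [0, 0, 0], 5]
    - [[-0.5, -3.5, 1.3], [0, 0, 0], 5]
    - [[-0.5, -3.5, 1.3], [0, 0, 0], 5]
    - [[-0.5, -3.5, 1.3], [0, 0, 0], 5]
    - [[-0.5, -3.5, 1.3], [0, 0, 0], 5]
    - [[-0.5, -3.5, 1.3], [0, 0, 0], 5]

```text
clock: 3.02
tool_pos: [0.4682, -0.0331, 0.2323]
eef_rot: [-0.005, 0.474, -0.062, 0.878]
contact_force: [-0.4, 0.3, -1.1]
opening: 0.574
```

```bash
python3 - <<'E'
from h import *
todo(np.array([.45,-.032,.147]),tool(45,0,1)); s=r.get_state();print(s['q'].round(2),s['opening'])
E
```

```text
t 3.02 pos [ 0.4682 -0.0331  0.2323] F [-0.4  0.3 -1.1] turn(deg, tool) [ -0.5 -11.6   5.3] shift cm now-axes [ 6.09  0.49 -6.22] new-axes [ 4.74  0.04 -7.32]
[ 0.39  0.61 -0.9   2.55  2.04  0.83 -0.77] 0.5741046675102197
```

```bash
python3 - <<'E'
from h import *
for P in([.460,-.032,.16],[.49,-.034,.094]): todo(np.array(P),tool(33,0,1))
E
```

```text
t 3.02 pos [ 0.4682 -0.0331  0.2323] F [-0.4  0.3 -1.1] turn(deg, tool) [-1.   0.4  5.3] shift cm now-axes [ 5.55  0.51 -4.67] new-axes [ 5.61  0.08 -4.63]
t 3.02 pos [ 0.4682 -0.0331  0.2323] F [-0.4  0.3 -1.1] turn(deg, tool) [-1.   0.4  5.3] shift cm now-axes [12.7   1.06 -5.8 ] new-axes [ 1.278e+01 -1.000e-02 -5.700e+00]
```

drive_tool:
  deltas:
    - [[-0.5, 0.2, 2.6], [0, 0, 0], 5]
    - [[-0.5, 0.2, 2.6], [0, 0, 0], 5]
    - [[0, 0, 0], [1.4, 0, -1.2], 5]
    - [[0, 0, 0], [1.4, 0, -1.2], 5]
    - [[0, 0, 0], [1.4, 0, -1.1], 5]
    - [[0, 0, 0], [1.4, 0, -1.1], 5]
    - [[0, 0, 0], [0, 0, 0], 5]

```text
clock: 3.6
tool_pos: [0.4776, -0.0306, 0.1661]
eef_rot: [0.012, 0.488, -0.015, 0.873]
contact_force: [0.5, 0.0, 0.2]
opening: 0.568
```

```bash
python3 - <<'E'
from h import *
todo(np.array([.49,-.034,.094]),tool(33,0,1)); print(r.get_state()['q'].round(2))
snap('side','s2'); im=cv2.imread('pics/s2.png')[130:370,220:540]; cv2.imwrite('pics/s2c.png',cv2.resize(im,None,fx=2.4,fy=2.4))
E
```

```text
t 3.6 pos [ 0.4776 -0.0306  0.1661] F [0.5 0.  0.2] turn(deg, tool) [-0.1 -1.5 -0.3] shift cm now-axes [ 6.8  -0.34 -2.7 ] new-axes [ 6.73 -0.29 -2.88]
[ 0.65  1.08 -1.47  2.56  1.91  1.33 -0.5 ]
```

View pics/s2c.png

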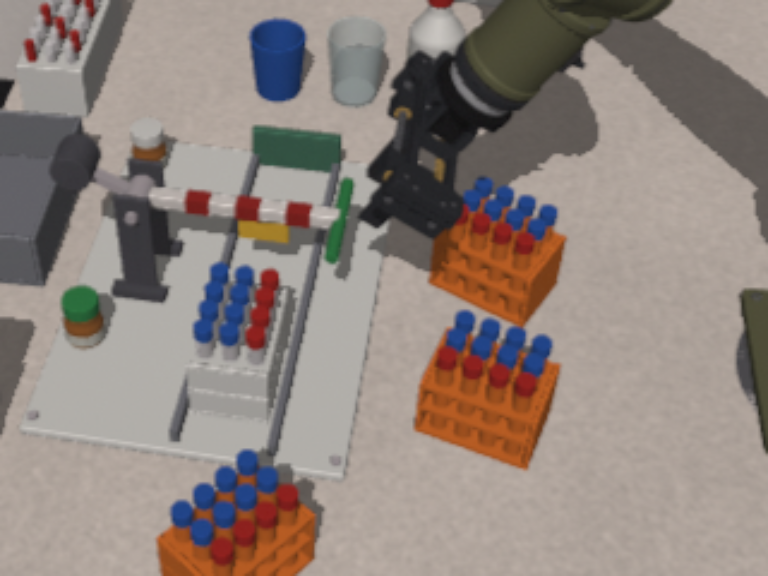

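drive_tool:
  deltas:
    - [[0, 0, 0], [0.3, -0.1, -1.3], 5]
    - [[0, 0, 0], [0.6, -0.1, -1.2], 5]
    - [[0, 0, 0], [1.2, -0.1, -0.2], 5]
    - [[0, 0, 0], [1.2, 0, 0], 5]
    - [[0, 0, 0], [1.2, 0, 0], 5]
    - [[0, 0, 0], [0, 0, 0], 5]

```text
clock: 4.15
tool_pos: [0.4935, -0.0353, 0.1257]
eef_rot: [0.007, 0.488, -0.012, 0.872]
contact_force: [-19.7, 0.8, 18.4]
opening: 0.568
```

```bash
python3 - <<'E'
from h import *
todo(np.array([.49,-.034,.094]),tool(33,0,1)); print(r.get_state()['q'].round(2))
E
```

```text
t 4.15 pos [ 0.4935 -0.0353  0.1257] F [-19.7   0.8  18.4] turn(deg, tool) [ 0.6 -1.5 -0.3] shift cm now-axes [ 2.52  0.12 -1.96] new-axes [ 2.47  0.11 -2.02]
[ 0.64  1.21 -1.42  2.53  2.01  1.4  -0.45]
```

drive_tool:
  deltas:
    - [[0, 0, 0], [-1.5, 0, 0], 5]
    - [[0, 0, 0], [-1.5, 0, 0], 5]
    - [[0, 0, 0], [0, 0, -1.5], 5]
    - [[0, 0, 0], [0, 0, -1.5], 5]
    - [[0, 0, 0], [0, 0, 0], 5]

```text
clock: 4.57
tool_pos: [0.4772, -0.0363, 0.1382]
eef_rot: [0.01, 0.497, -0.015, 0.868]
contact_force: [0.7, 0.1, -0.4]
opening: 0.564
```

```bash
python3 - <<'E'
from h import *
todo(np.array([.49,-.034,.094]),tool(33,0,1)); print(r.get_state()['q'].round(2))
E
```

```text
t 4.57 pos [ 0.4772 -0.0363  0.1382] F [ 0.7  0.1 -0.4] turn(deg, tool) [ 0.  -2.6 -0.3] shift cm now-axes [ 4.45  0.26 -1.15] new-axes [ 4.4   0.28 -1.35]
[ 0.65  1.18 -1.47  2.56  1.94  1.4  -0.47]
```

drive_tool:
  deltas:
    - [[0, 0, 0], [0.8, 0.1, -0.6], 5]
    - [[0, 0, 0], [0.8, 0.1, -0.6], 5]
    - [[0, 0, 0], [0.8, 0, -0.6], 5]
    - [[0, 0, 0], [0.8, 0, -0.6], 5]
    - [[0, 0, 0], [0.8, 0, -0.5], 5]
    - [[0, 0, 0], [0, 0, 0], 5]

```text
clock: 5.07
tool_pos: [0.4806, -0.0342, 0.0883]
eef_rot: [0.012, 0.501, -0.014, 0.865]
contact_force: [-0.7, -0.3, 0.4]
opening: 0.568
```

```bash
python3 - <<'E'
from h import *
todo(np.array([.49,-.034,.094]),tool(33,0,1)); print(r.get_state()['q'].round(2))
E
```

```text
t 5.07 pos [ 0.4806 -0.0342  0.0883] F [-0.7 -0.3  0.4] turn(deg, tool) [-0.  -3.2 -0.4] shift cm now-axes [-0.03  0.05  1.1 ] new-axes [0.03 0.05 1.1 ]
[ 0.63  1.35 -1.47  2.56  2.02  1.54 -0.44]
```

drive_tool:
  deltas:
    - [[0, 0, 0], [0, 0, 0.5], 5]
    - [[0, 0, 0], [0, 0, 0.5], 5]
    - [[0, 0, 0], [0, 0, 0.5], 5]
    - [[0, 0, 0], [0, 0, 0.5], 5]
    - [[0, 0, 0], [0, 0, 0.4], 5]
    - [[0, 0, 0], [0, 0, 0.2], 5]
    - [[0, 0, 0], [0, 0, 0], 5]

```text
clock: 5.65
tool_pos: [0.5025, -0.0353, 0.1029]
eef_rot: [0.012, 0.501, -0.014, 0.865]
contact_force: [-4.9, 0.2, -0.1]
opening: 0.564
```

```bash
python3 - <<'E'
from h import *
todo(np.array([.503,-.034,.1016]),tool(30,0,1)); print(r.get_state()['q'].round(2))
snap('side','s3'); im=cv2.imread('pics/s3.png')[150:300,250:450]; cv2.imwrite('pics/s3c.png',cv2.resize(im,None,fx=4,fy=4))
E
```

```text
t 5.65 pos [ 0.5025 -0.0353  0.1029] F [-4.9  0.2 -0.1] turn(deg, tool) [-0.  -0.2 -0.4] shift cm now-axes [ 0.13  0.13 -0.02] new-axes [ 0.13  0.13 -0.02]
[ 0.66  1.31 -1.47  2.49  1.99  1.46 -0.37]
```

View pics/s3c.png

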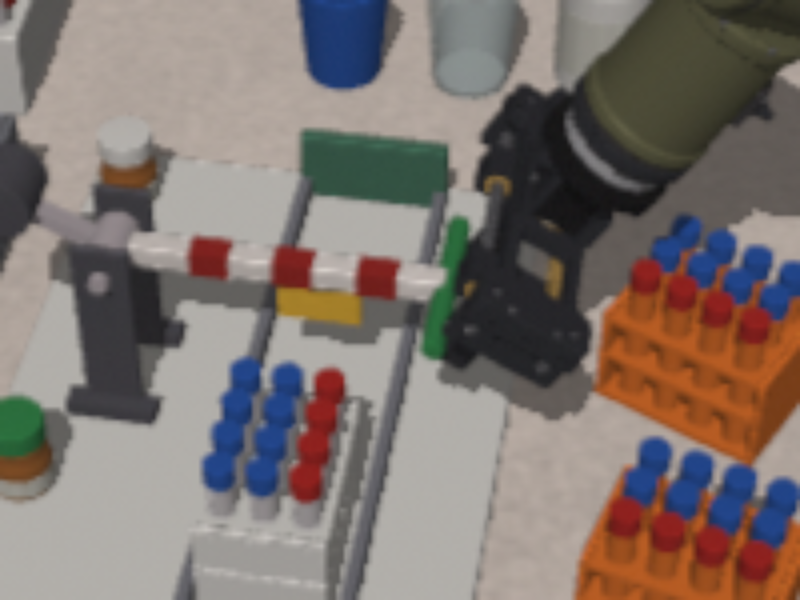

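drive_tool:
  deltas:
    - [[0, 0, 0], [-0.3, 0, 0.15], 5]
    - [[0, 0, 0], [-0.39, 0, 0.3], 5]
    - [[0, 0, 0], [-0.39, 0, 0.3], 5]
    - [[0, 0, 0], [-0.39, 0, 0.31], 5]
    - [[0, 0, 0], [-0.39, 0, 0.31], 5]
    - [[0, 0, 0], [-0.39, 0, 0.31], 5]

```text
clock: 6.2
tool_pos: [0.5039, -0.0354, 0.1301]
eef_rot: [0.011, 0.503, -0.013, 0.864]
contact_force: [-11.8, 2.7, 0.9]
opening: 0.568
```

```bash
python3 - <<'E'
from h import *
todo(np.array([.503,-.034,.1016])+[.0022,0,.03],tool(30,0,1)); print(r.get_state()['q'].round(2))
E
```

```text
t 6.2 pos [ 0.5039 -0.0354  0.1301] F [-11.8   2.7   0.9] turn(deg, tool) [ 0.1 -0.4 -0.5] shift cm now-axes [-0.06  0.14  0.18] new-axes [-0.06  0.14  0.18]
[ 0.67  1.22 -1.47  2.47  1.93  1.38 -0.36]
```

```bash
python3 - <<'E'
from h import *
snap('side','s4'); a=cv2.imread('pics/s4.png')[190:270,320:410]
snap('top','t4'); b=cv2.imread('pics/t4.png')[215:295,305:395]
cv2.imwrite('pics/c4.png',np.hstack([cv2.resize(a,(400,356),interpolation=2),cv2.resize(b,(400,356),interpolation=2)]))
E
```

```text
(no output)
```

View pics/c4.png

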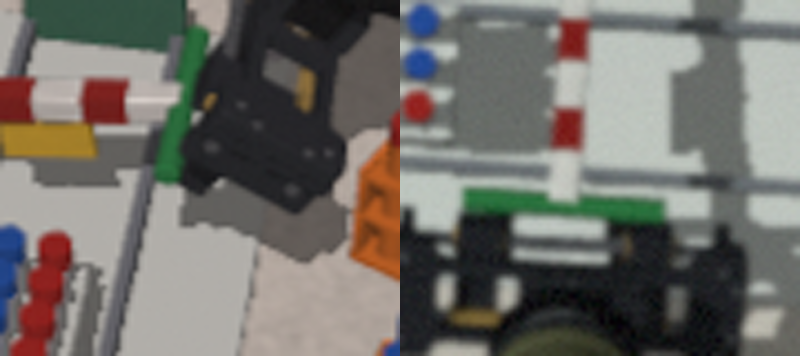

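drive_tool:
  deltas:
    - [[0, 0, 0], [-0.5, 0, -1.0], 5]
    - [[0, 0, 0], [-1.5, 0, -1.0], 5]
    - [[0, 0, 0], [-3.0, 0, 0], 4]
    - [[0, 0, 0], [-3.0, 0, 0], 2]
    - [[0, 0, 0], [-3.0, 0, 0], 0]
    - [[0, 0, 0], [-3.0, 0, 0], 0]
    - [[0, 0, 0], [0, 0, 0], 0]

```text
clock: 6.88
tool_pos: [0.43, -0.0349, 0.2516]
eef_rot: [0.009, 0.499, -0.016, 0.866]
contact_force: [-0.4, 0.4, 0.6]
opening: 0.214
```

```bash
python3 - <<'E'
from h import *
P=np.array([.48,-.20,.28])
for ys in(1,-1): todo(P,tool(0,0,ys,True)); todo(P,tool(0,-50,ys,True))
print(r.get_state()['q'].round(2))
for u,z in(([480,297],.15),([476,262],.09),([476,224],.08)): print(atz('top',u,z).round(3))
E
```

```text
t 6.88 pos [ 0.43   -0.0349  0.2516] F [-0.4  0.4  0.6] turn(deg, tool) [ 87.9  23.6 -23.7] shift cm now-axes [  0.36 -16.32   6.27] new-axes [-2.84  5.65 16.31]
t 6.88 pos [ 0.43   -0.0349  0.2516] F [-0.4  0.4  0.6] turn(deg, tool) [95.  61.9 16.6] shift cm now-axes [  0.36 -16.32   6.27] new-axes [-14.32   5.65   8.31]
t 6.88 pos [ 0.43   -0.0349  0.2516] F [-0.4  0.4  0.6] turn(deg, tool) [-87.6  23.6  23.6] shift cm now-axes [  0.36 -16.32   6.27] new-axes [ -2.84  -5.65 -16.31]
t 6.88 pos [ 0.43   -0.0349  0.2516] F [-0.4  0.4  0.6] turn(deg, tool) [-69.  -15.6  58.1] shift cm now-axes [  0.36 -16.32   6.27] new-axes [-14.32  -5.65  -8.31]
[ 0.77  0.72 -1.47  2.56  1.72  0.97 -0.43]
[ 0.432 -0.369  0.15 ]
[ 0.519 -0.375  0.09 ]
[ 0.617 -0.379  0.08 ]
```

drive_tool:
  deltas:
    - [[0, 0, 0], [0, -3.2, 1.2], 0]
    - [[0, 0, 0], [0, -3.2, 1.2], 0]
    - [[0, 0, 0], [0, -3.2, 1.2], 0]
    - [[0, 0, 0], [0, -3.2, 1.2], 0]
    - [[0, 0, 0], [0, -3.2, 1.2], 0]
    - [[-5.0, -1.1, 4.2], [0, 0, 0], 0]
    - [[-5.0, -1.1, 4.2], [0, 0, 0], 0]
    - [[-5.0, -1.1, 4.2], [0, 0, 0], 0]
    - [[-5.0, -1.1, 4.2], [0, 0, 0], 0]
    - [[-5.0, -1.1, 4.2], [0, 0, 0], 0]
    - [[-5.0, -1.1, 4.2], [0, 0, 0], 0]
    - [[-5.0, -1.1, 4.2], [0, 0, 0], 0]

```text
clock: 7.88
tool_pos: [0.4747, -0.197, 0.2715]
eef_rot: [-0.087, 0.447, 0.258, 0.852]
contact_force: [-0.7, 0.1, -0.3]
opening: 0.001
```

```bash
python3 - <<'E'
from h import *
P=np.array([.50,-.20,.25])
todo(P,tool(0,-50,-1,True))
print(r.get_state()['q'].round(2))
E
```

```text
t 7.88 pos [ 0.4747 -0.197   0.2715] F [-0.7  0.1 -0.3] turn(deg, tool) [-44.3 -10.5  35.4] shift cm now-axes [ 2.81 -1.75  0.44] new-axes [ 1.23 -2.54 -1.78]
[ 1.42  0.95 -1.45  2.08  0.91  0.57  1.66]
```

drive_tool:
  deltas:
    - [[-4.9, -1.2, 3.9], [0, 0, 0], 0]
    - [[-4.9, -1.2, 3.9], [0, 0, 0], 0]
    - [[-4.9, -1.2, 3.9], [0, 0, 0], 0]
    - [[-4.9, -1.2, 3.9], [0, 0, 0], 0]
    - [[-4.9, -1.2, 3.9], [0, 0, 0], 0]
    - [[-4.9, -1.2, 3.9], [0, 0, 0], 0]
    - [[-4.9, -1.2, 3.9], [0, 0, 0], 0]
    - [[-4.9, -1.2, 3.9], [0, 0, 0], 0]
    - [[-4.9, -1.2, 3.9], [0, 0, 0], 0]
    - [[0, 0, 0], [0, 0, 0], 0]

```text
clock: 8.72
tool_pos: [0.4851, -0.121, 0.228]
eef_rot: [-0.217, 0.32, 0.595, 0.704]
contact_force: [0.0, -0.7, -0.2]
opening: 0.005
```

```bash
python3 - <<'E'
from h import *
P=np.array([.50,-.20,.25])
todo(P,tool(0,-50,-1,True))
print(r.get_state()['q'].round(2))
snap('side','s5'); snap('top','t5')
a=cv2.imread('pics/s5.png');b=cv2.imread('pics/t5.png')
cv2.imwrite('pics/c5.png',np.hstack([cv2.resize(a[100:400,200:600],(400,300)),cv2.resize(b[150:450,240:640],(400,300))]))
E
```

```text
t 8.72 pos [ 0.4851 -0.121   0.228 ] F [ 0.  -0.7 -0.2] turn(deg, tool) [-9.4 -5.   3.8] shift cm now-axes [-6.95 -2.85 -3.6 ] new-axes [-7.41 -1.8  -3.36]
[ 1.22  1.23 -1.47  1.8   0.53  1.    2.65]
```

View pics/c5.png

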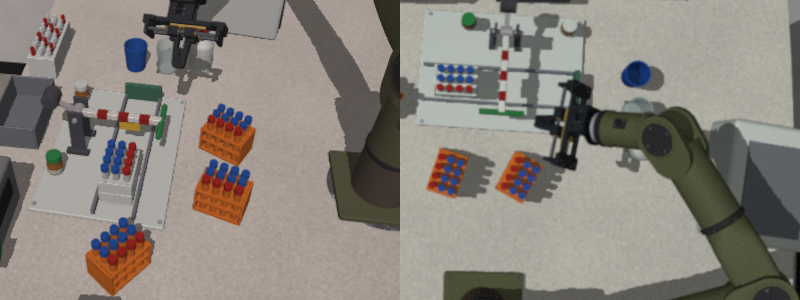

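drive_tool:
  deltas:
    - [[7.0, 0, 0], [-1.0, 0, 0], 0]
    - [[7.0, 0, 0], [-1.0, 0, 0], 0]
    - [[7.0, 0, 0], [-1.0, 0, 0], 0]
    - [[7.0, 0, 0], [-1.0, 0, 0], 0]
    - [[7.0, 0, 0], [0, 0, 0], 0]
    - [[7.0, 0, 0], [0, 0, 0], 0]
    - [[7.0, 0, 0], [0, 0, 0], 0]
    - [[7.0, 0, 0], [0, 0, 0], 0]
    - [[7.0, 0, 0], [0, 0, 0], 0]
    - [[7.0, 0, 0], [0, 0, 0], 0]
    - [[7.0, 0, 0], [0, 0, 0], 0]
    - [[7.0, 0, 0], [0, 0, 0], 0]

```text
clock: 9.82
tool_pos: [0.4817, -0.1551, 0.2591]
eef_rot: [0.315, 0.634, 0.221, 0.671]
contact_force: [0.0, -0.6, -0.9]
opening: 0.002
```

drive_tool:
  deltas:
    - [[7.0, 0, 0], [0, 0, 0], 0]
    - [[7.0, 0, 0], [0, 0, 0], 0]
    - [[7.0, 0, 0], [0, 0, 0], 0]
    - [[7.0, 0, 0], [0, 0, 0], 0]
    - [[7.0, 0, 0], [0, 0, 0], 0]
    - [[7.0, 0, 0], [0, 0, 0], 0]
    - [[7.0, 0, 0], [0, 0, 0], 0]
    - [[7.0, 0, 0], [0, 0, 0], 0]
    - [[7.0, 0, 0], [0, 0, 0], 0]
    - [[7.0, 0, 0], [0, 0, 0], 0]
    - [[7.0, 0, 0], [0, 0, 0], 0]
    - [[7.0, 0, 0], [0, 0, 0], 0]

```text
clock: 10.82
tool_pos: [0.4818, -0.1548, 0.2593]
eef_rot: [0.683, 0.619, -0.26, 0.288]
contact_force: [0.2, 0.2, 0.7]
opening: 0.006
```

```bash
python3 - <<'E'
from h import *
todo(np.array([.50,-.15,.25]),tool(0,-50,1,True))
s=r.get_state();print(s['q'].round(2),Ro.from_quat(s['eef_rot']).as_matrix().round(2))
E
```

```text
t 10.82 pos [ 0.4818 -0.1548  0.2593] F [0.2 0.2 0.7] turn(deg, tool) [ 1.9  5.6 -4. ] shift cm now-axes [1.17 1.71 0.31] new-axes [1.02 1.8  0.36]
[ 0.97  0.81 -0.63  1.75 -0.36  0.98  0.65] [[ 0.1   1.    0.  ]
 [ 0.7  -0.07 -0.72]
 [-0.71  0.07 -0.7 ]]
```

```bash
python3 - <<'E'
from h import *
R=tool(0,-50,1,True); M=R.as_matrix(); a,n=M[:,0],-M[:,2]
e=S(p,[[-115,-55,113]])[0]; T=e-.010*n+.009*a; print('T',T.round(4),a.round(2),n.round(2))
np.save('T.npy',T)
for P in (T-.02*n-.08*a,T-.02*n): todo(P,R)
for th in(.3,.6,.9,1.2): print(th,(M.T@(S(p,[[200*(1-np.cos(th)),0,200*np.sin(th)]])[0]-S(p,[[0,0,0]])[0])*100).round(2))
E
```

```text
T [ 0.5086 -0.0889  0.0996] [ 0.03  0.77 -0.64] [0.03 0.64 0.77]
t 10.82 pos [ 0.4818 -0.1548  0.2593] F [0.2 0.2 0.7] turn(deg, tool) [ 1.9  5.6 -4. ] shift cm now-axes [8.46 1.54 9.23] new-axes [7.39 2.42 9.94]
t 10.82 pos [ 0.4818 -0.1548  0.2593] F [0.2 0.2 0.7] turn(deg, tool) [ 1.9  5.6 -4. ] shift cm now-axes [16.41  1.    8.45] new-axes [15.39  2.42  9.94]
0.3 [-3.8   0.89 -4.53]
0.6 [-7.26  3.49 -8.65]
0.9 [-10.07   7.57 -12.  ]
1.2 [-11.98  12.75 -14.28]
```

drive_tool:
  deltas:
    - [[0.6, 1.9, -1.3], [0, 0, 0], 0]
    - [[0.6, 1.9, -1.3], [0, 0, 0], 0]
    - [[0.6, 1.9, -1.3], [0, 0, 0], 0]
    - [[0, 0, 0], [1.5, 0.5, 2.0], 0]
    - [[0, 0, 0], [1.5, 0.5, 2.0], 0]
    - [[0, 0, 0], [1.5, 0.5, 2.0], 0]
    - [[0, 0, 0], [1.5, 0.5, 2.0], 0]
    - [[0, 0, 0], [1.4, 0.4, 1.9], 0]
    - [[0, 0, 0], [0, 0, 0], 0]

```text
clock: 11.57
tool_pos: [0.505, -0.1622, 0.1317]
eef_rot: [0.676, 0.653, -0.244, 0.237]
contact_force: [0.1, -0.2, 0.8]
opening: 0.003
```

```bash
python3 - <<'E'
from h import *
R=tool(0,-50,1,True); M=R.as_matrix(); a,n=M[:,0],-M[:,2]; T=np.load('T.npy')
todo(T-.02*n,R); print(r.get_state()['q'].round(2))
E
```

```text
t 11.57 pos [ 0.505  -0.1622  0.1317] F [ 0.1 -0.2  0.8] turn(deg, tool) [ 0.2 -0.2  0.1] shift cm now-axes [ 7.69  0.09 -0.23] new-axes [ 7.69  0.07 -0.26]
[ 0.91  1.08 -0.58  1.63 -0.31  0.98  0.7 ]
```

drive_tool:
  deltas:
    - [[0, 0, 0], [1.9, 0, 0], 0]
    - [[0, 0, 0], [1.9, 0, 0], 0]
    - [[0, 0, 0], [1.9, 0, 0], 0]
    - [[0, 0, 0], [1.9, 0, 0], 0]
    - [[0, 0, 0], [0, 0, -0.5], 0]
    - [[0, 0, 0], [0, 0, -0.5], 0]
    - [[0, 0, 0], [0, 0, -0.4], 0]
    - [[0, 0, 0], [0, 0, -0.4], 0]
    - [[0, 0, 0], [0, 0, 0], 0]

```text
clock: 12.32
tool_pos: [0.5093, -0.0917, 0.102]
eef_rot: [0.676, 0.653, -0.243, 0.24]
contact_force: [-0.5, 0.7, 0.2]
opening: 0.005
```

```bash
python3 - <<'E'
from h import *
R=tool(0,-50,1,True); T=np.load('T.npy'); todo(T,R)
snap('side','s6'); a=cv2.imread('pics/s6.png')[150:290,260:440]; cv2.imwrite('pics/s6c.png',cv2.resize(a,None,fx=4,fy=4,interpolation=2))
E
```

```text
t 12.32 pos [ 0.5093 -0.0917  0.102 ] F [-0.5  0.7  0.2] turn(deg, tool) [ 0.6 -0.1 -0. ] shift cm now-axes [ 0.37 -0.09  0.01] new-axes [ 0.37 -0.09  0.01]
```

View pics/s6c.png

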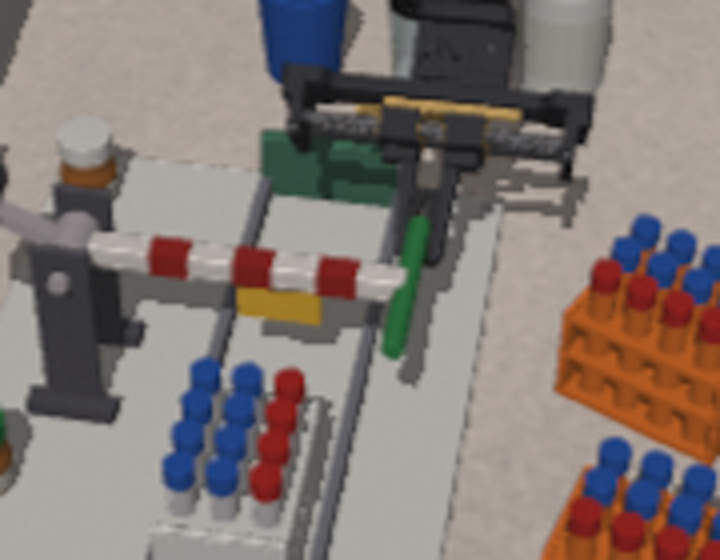

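The closed fingers are now under the bar's -y end (crop about (420,230)) and nothing is pressed yet. I'll lift along the arc.

drive_tool:
  deltas:
    - [[0, 0, 0], [0.3, 0, -0.1], 0]
    - [[0, 0, 0], [-0.3, 0.02, -0.38], 0]
    - [[0, 0, 0], [-0.32, 0.02, -0.38], 0]
    - [[0, 0, 0], [-0.32, 0.04, -0.38], 0]
    - [[0, 0, 0], [-0.32, 0.05, -0.38], 0]
    - [[0, 0, 0], [-0.32, 0.06, -0.38], 0]
    - [[0, 0, 0], [-0.32, 0.07, -0.38], 0]
    - [[0, 0, 0], [-0.32, 0.08, -0.38], 0]
    - [[0, 0, 0], [-0.32, 0.09, -0.38], 0]
    - [[0, 0, 0], [-0.32, 0.1, -0.38], 0]
    - [[0, 0, 0], [-0.31, 0.11, -0.38], 0]
    - [[0, 0, 0], [-0.31, 0.12, -0.37], 0]

```text
clock: 13.37
tool_pos: [0.516, -0.0882, 0.1542]
eef_rot: [0.676, 0.653, -0.243, 0.239]
contact_force: [-0.1, -1.1, -0.8]
opening: 0.001
```

```bash
cat > arc.py <<'E'
from h import *
R=tool(0,-50,1,True); T=np.load('T.npy'); o=S(p,[[0,0,0]])[0]
for th in(.3,.6,.9,1.2): todo(T+S(p,[[200*(1-np.cos(th)),0,200*np.sin(th)]])[0]-o,R)
snap('side','s7')
a=r.snapshot('side')['color'].astype(int); m=(a[...,1]>a[...,0]+40)&(a[...,1]>a[...,2]+25)
m[:,:290]=0; m[:,420:]=0; m[:130]=0; m[300:]=0; v,u=np.nonzero(m); print('green px',len(u),u.min(),u.max(),v.min(),v.max())
for th in(0,.1,.2,.3,.4,.6,.8,1,1.2,1.75): print(th,proj('side',S(p,[[85-200*np.cos(th),y,120+200*np.sin(th)] for y in(55,-55)])).round().tolist())
E
python3 arc.py
```

```text
t 13.37 pos [ 0.516  -0.0882  0.1542] F [-0.1 -1.1 -0.8] turn(deg, tool) [ 0.5 -0.2  0.1] shift cm now-axes [-0.36  0.16 -0.28] new-axes [-0.36  0.16 -0.28]
t 13.37 pos [ 0.516  -0.0882  0.1542] F [-0.1 -1.1 -0.8] turn(deg, tool) [ 0.5 -0.2  0.1] shift cm now-axes [-3.82  2.79 -4.39] new-axes [-3.82  2.76 -4.4 ]
t 13.37 pos [ 0.516  -0.0882  0.1542] F [-0.1 -1.1 -0.8] turn(deg, tool) [ 0.5 -0.2  0.1] shift cm now-axes [-6.63  6.88 -7.72] new-axes [-6.63  6.83 -7.76]
t 13.37 pos [ 0.516  -0.0882  0.1542] F [-0.1 -1.1 -0.8] turn(deg, tool) [ 0.5 -0.2  0.1] shift cm now-axes [-8.54 12.08 -9.95] new-axes [ -8.55  12.02 -10.03]
green px 166 353 364 186 220
0 [[359.0, 238.0], [365.0, 206.0]]
0.1 [[359.0, 232.0], [365.0, 199.0]]
0.2 [[358.0, 225.0], [364.0, 193.0]]
0.3 [[356.0, 219.0], [363.0, 186.0]]
0.4 [[353.0, 212.0], [360.0, 180.0]]
0.6 [[344.0, 199.0], [352.0, 167.0]]
0.8 [[332.0, 186.0], [341.0, 155.0]]
1 [[317.0, 175.0], [326.0, 144.0]]
1.2 [[299.0, 167.0], [310.0, 136.0]]
1.75 [[247.0, 157.0], [262.0, 127.0]]
```

drive_tool:
  deltas:
    - [[0, 0, 0], [-0.32, 0.15, -0.37], 0]
    - [[0, 0, 0], [-0.32, 0.17, -0.37], 0]
    - [[0, 0, 0], [-0.32, 0.19, -0.37], 0]
    - [[0, 0, 0], [-0.32, 0.21, -0.37], 0]
    - [[0, 0, 0], [-0.32, 0.22, -0.37], 0]
    - [[0, 0, 0], [-0.32, 0.23, -0.37], 0]
    - [[0, 0, 0], [-0.32, 0.24, -0.37], 0]
    - [[0, 0, 0], [-0.32, 0.25, -0.37], 0]
    - [[0, 0, 0], [-0.32, 0.26, -0.36], 0]
    - [[0, 0, 0], [-0.32, 0.27, -0.36], 0]
    - [[0, 0, 0], [-0.31, 0.28, -0.35], 0]
    - [[0, 0, 0], [-0.3, 0.29, -0.35], 0]

```text
clock: 14.47
tool_pos: [0.5434, -0.0903, 0.2123]
eef_rot: [0.676, 0.653, -0.243, 0.239]
contact_force: [-0.2, -0.8, -0.7]
opening: 0.003
```

```bash
python3 arc.py|head -5
```

```text
t 14.47 pos [ 0.5434 -0.0903  0.2123] F [-0.2 -0.8 -0.7] turn(deg, tool) [ 0.5 -0.2  0.1] shift cm now-axes [ 3.45 -2.62  4.09] new-axes [ 3.45 -2.6   4.11]
t 14.47 pos [ 0.5434 -0.0903  0.2123] F [-0.2 -0.8 -0.7] turn(deg, tool) [ 0.5 -0.2  0.1] shift cm now-axes [-0.    0.   -0.02] new-axes [-0.01  0.   -0.02]
t 14.47 pos [ 0.5434 -0.0903  0.2123] F [-0.2 -0.8 -0.7] turn(deg, tool) [ 0.5 -0.2  0.1] shift cm now-axes [-2.81  4.1  -3.34] new-axes [-2.82  4.08 -3.37]
t 14.47 pos [ 0.5434 -0.0903  0.2123] F [-0.2 -0.8 -0.7] turn(deg, tool) [ 0.5 -0.2  0.1] shift cm now-axes [-4.73  9.3  -5.58] new-axes [-4.73  9.26 -5.65]
green px 188 339 352 164 199
```

drive_tool:
  deltas:
    - [[0, 0, 0], [-0.26, 0.3, -0.31], 0]
    - [[0, 0, 0], [-0.26, 0.31, -0.31], 0]
    - [[0, 0, 0], [-0.25, 0.32, -0.3], 0]
    - [[0, 0, 0], [-0.25, 0.33, -0.29], 0]
    - [[0, 0, 0], [-0.24, 0.34, -0.29], 0]
    - [[0, 0, 0], [-0.24, 0.34, -0.28], 0]
    - [[0, 0, 0], [-0.23, 0.35, -0.28], 0]
    - [[0, 0, 0], [-0.23, 0.35, -0.27], 0]
    - [[0, 0, 0], [-0.22, 0.36, -0.26], 0]
    - [[0, 0, 0], [-0.21, 0.36, -0.25], 0]
    - [[0, 0, 0], [-0.21, 0.37, -0.25], 0]
    - [[0, 0, 0], [-0.2, 0.37, -0.25], 0]

```text
clock: 15.57
tool_pos: [0.5843, -0.0917, 0.2559]
eef_rot: [0.676, 0.653, -0.243, 0.239]
contact_force: [-0.4, -1.5, -0.1]
opening: 0.005
```

```bash
python3 arc.py|head -5
```

```text
t 15.57 pos [ 0.5843 -0.0917  0.2559] F [-0.4 -1.5 -0.1] turn(deg, tool) [ 0.5 -0.2  0.1] shift cm now-axes [ 6.24 -6.73  7.42] new-axes [ 6.24 -6.68  7.45]
t 15.57 pos [ 0.5843 -0.0917  0.2559] F [-0.4 -1.5 -0.1] turn(deg, tool) [ 0.5 -0.2  0.1] shift cm now-axes [ 2.78 -4.1   3.3 ] new-axes [ 2.79 -4.08  3.33]
t 15.57 pos [ 0.5843 -0.0917  0.2559] F [-0.4 -1.5 -0.1] turn(deg, tool) [ 0.5 -0.2  0.1] shift cm now-axes [-0.03 -0.01 -0.02] new-axes [-0.03 -0.01 -0.02]
t 15.57 pos [ 0.5843 -0.0917  0.2559] F [-0.4 -1.5 -0.1] turn(deg, tool) [ 0.5 -0.2  0.1] shift cm now-axes [-1.94  5.19 -2.26] new-axes [-1.94  5.18 -2.3 ]
green px 183 321 334 146 181
```

drive_tool:
  deltas:
    - [[0, 0, 0], [-0.2, 0.4, -0.24], 0]
    - [[0, 0, 0], [-0.19, 0.41, -0.23], 0]
    - [[0, 0, 0], [-0.19, 0.42, -0.22], 0]
    - [[0, 0, 0], [-0.18, 0.43, -0.2], 0]
    - [[0, 0, 0], [-0.17, 0.43, -0.2], 0]
    - [[0, 0, 0], [-0.16, 0.44, -0.19], 0]
    - [[0, 0, 0], [-0.15, 0.44, -0.18], 0]
    - [[0, 0, 0], [-0.14, 0.45, -0.17], 0]
    - [[0, 0, 0], [0, 0, 0], 0]
    - [[0, 0, 0], [0, 0, 0], 0]
    - [[0, 0, 0], [0, 0, 0], 0]
    - [[0, 0, 0], [0, 0, 0], 0]

```text
clock: 16.67
tool_pos: [0.6176, -0.093, 0.277]
eef_rot: [0.676, 0.654, -0.243, 0.239]
contact_force: [0.4, -0.8, 0.3]
opening: 0.001
```

```bash
sed -i 's/:290/:235/; s/m\[:130\]/m[:110]/; s/m\[300:\]/m[230:]/' arc.py; python3 arc.py|head -5
```

```text
t 16.67 pos [ 0.6176 -0.093   0.277 ] F [ 0.4 -0.8  0.3] turn(deg, tool) [ 0.5 -0.2  0.1] shift cm now-axes [  7.59 -10.08   9.01] new-axes [  7.59 -10.02   9.07]
t 16.67 pos [ 0.6176 -0.093   0.277 ] F [ 0.4 -0.8  0.3] turn(deg, tool) [ 0.5 -0.2  0.1] shift cm now-axes [ 4.14 -7.45  4.9 ] new-axes [ 4.13 -7.42  4.95]
t 16.67 pos [ 0.6176 -0.093   0.277 ] F [ 0.4 -0.8  0.3] turn(deg, tool) [ 0.5 -0.2  0.1] shift cm now-axes [ 1.33 -3.36  1.57] new-axes [ 1.32 -3.35  1.6 ]
t 16.67 pos [ 0.6176 -0.093   0.277 ] F [ 0.4 -0.8  0.3] turn(deg, tool) [ 0.5 -0.2  0.1] shift cm now-axes [-0.59  1.84 -0.67] new-axes [-0.59  1.84 -0.68]
green px 166 290 305 132 165
```

drive_tool:
  deltas:
    - [[0, 0, 0], [-1.5, -1.0, 0], 0]
    - [[0, 0, 0], [-2.0, -2.0, 0], 0]
    - [[0, 0, 0], [-2.0, -3.0, 0], 0]
    - [[0, 0, 0], [0, -3.5, -1], 0]
    - [[0, 0, 0], [0, -3.5, -1], 0]
    - [[0, 0, 0], [0, 0, 0], 0]

```text
clock: 17.27
tool_pos: [0.4793, -0.1181, 0.3281]
eef_rot: [0.675, 0.655, -0.245, 0.236]
contact_force: [-0.0, 0.2, -0.3]
opening: 0.007
```

```bash
python3 arc.py|tail -11|head -1; python3 - <<'E'
from h import *
for ys in(1,-1): todo(S(p,[[-60,215,250]])[0],tool(0,40,ys,True))
print(r.get_state()['q'].round(2))
E
```

```text
green px 183 244 262 125 158
t 17.37 pos [ 0.4857 -0.1193  0.3279] F [ 0.4 -0.9 -0.3] turn(deg, tool) [  0.3 -90.1  -0.3] shift cm now-axes [ 28.07   7.78 -13.28] new-axes [-13.37   7.67 -28.05]
t 17.37 pos [ 0.4857 -0.1193  0.3279] F [ 0.4 -0.9 -0.3] turn(deg, tool) [-127.     0.4 -127.2] shift cm now-axes [ 28.07   7.78 -13.28] new-axes [-13.37  -7.67  28.05]
[ 0.94  0.76 -0.66  1.67 -0.42  1.17  0.56]
```

drive_tool:
  deltas:
    - [[0, -7, 0], [1.9, 0, -1.6], 0]
    - [[0, -7, 0], [1.7, 0, -1.8], 1]
    - [[0, -7, 0], [1.5, 0, -2.0], 2]
    - [[0, -7, 0], [1.2, 0, -2.2], 3]
    - [[0, -7, 0], [0.9, 0, -2.3], 3]
    - [[0, -7, 0], [0.6, 0, -2.4], 3]
    - [[0, -7, 0], [0.3, 0, -2.5], 3]
    - [[0, -7, 0], [0, 0, -2.5], 3]
    - [[0, -7, 0], [-0.3, 0, -2.5], 3]
    - [[0, -7, 0], [-0.6, 0, -2.4], 3]
    - [[0, -7, 0], [-0.9, 0, -2.3], 3]
    - [[0, -7, 0], [-1.1, 0, -2.2], 3]

```text
clock: 18.37
tool_pos: [0.4964, 0.1716, 0.3378]
eef_rot: [-0.356, -0.343, 0.623, -0.606]
contact_force: [0.8, 0.1, -0.6]
opening: 0.34
```

```bash
python3 - <<'E'
from h import *
todo(S(p,[[-42,215,200]])[0],tool(0,40,1,True)); print(r.get_state()['q'].round(2))
E
```

```text
t 18.37 pos [0.4964 0.1716 0.3378] F [ 0.8  0.1 -0.6] turn(deg, tool) [ 0.3 -9.3 -0.5] shift cm now-axes [11.42  9.5  -7.81] new-axes [ 9.93  9.54 -9.6 ]
[-0.6   0.6  -0.11  1.59  0.47  1.36 -0.93]
```

```bash
python3 - <<'E'
from h import *
R=Ro.from_euler('z',-p[2]).as_matrix()
for u,z in (([243,247],.05),([238,265],.05),([236,240],.1),([230,226],.1),([212,265],.03),([216,240],.08)): 
    w=atz('top',u,z); print(u,z,w.round(3),(R@(w-[p[0],p[1],0])*1000).round())
E
```

```text
[243, 247] 0.05 [0.549 0.215 0.05 ] [-86. 251.  50.]
[238, 265] 0.05 [0.502 0.226 0.05 ] [-134.  260.   50.]
[236, 240] 0.1 [0.562 0.226 0.1  ] [-74. 262. 100.]
[230, 226] 0.1 [0.597 0.242 0.1  ] [-40. 280. 100.]
[212, 265] 0.03 [0.502 0.298 0.03 ] [-137.  332.   30.]
[216, 240] 0.08 [0.563 0.28  0.08 ] [-75. 316.  80.]
```

```bash
python3 - <<'E'
from h import *
R=tool(0,20,1,True)
for P in([-42,194,200],[-42,193,65]): todo(S(p,[P])[0],R)
E
```

```text
t 18.37 pos [0.4964 0.1716 0.3378] F [ 0.8  0.1 -0.6] turn(deg, tool) [ 0.4 10.7 -0.4] shift cm now-axes [12.5   9.48 -6.01] new-axes [13.34  9.54 -3.65]
t 18.37 pos [0.4964 0.1716 0.3378] F [ 0.8  0.1 -0.6] turn(deg, tool) [ 0.4 10.7 -0.4] shift cm now-axes [ 24.15   9.43 -12.82] new-axes [26.06  9.54 -8.17]
```

drive_tool:
  deltas:
    - [[0.2, 5.3, -0.2], [0, 0, 0], 3]
    - [[0.2, 5.3, -0.2], [0, 0, 0], 3]
    - [[0, 0, 0], [2.6, 1.9, -0.7], 3]
    - [[0, 0, 0], [2.6, 1.9, -0.7], 3]
    - [[0, 0, 0], [2.6, 1.9, -0.7], 3]
    - [[0, 0, 0], [2.6, 1.9, -0.7], 3]
    - [[0, 0, 0], [2.6, 1.9, -0.7], 3]
    - [[0, 0, 0], [0, 0, 0], 3]
    - [[0, 0, 0], [0, 0, 0], 3]

```text
clock: 19.12
tool_pos: [0.5892, 0.153, 0.2002]
eef_rot: [-0.412, -0.399, 0.593, -0.566]
contact_force: [-0.2, 0.2, 0.6]
opening: 0.34
```

```bash
python3 - <<'E'
from h import *
todo(S(p,[[-42,194,65]])[0],tool(0,20,1,True))
snap('side','s8'); snap('top','t8')
a=cv2.imread('pics/s8.png')[110:350,200:460];b=cv2.imread('pics/t8.png')[150:300,180:440]
cv2.imwrite('pics/c8.png',np.hstack([cv2.resize(a,(400,370)),cv2.resize(b,(400,370))]))
E
```

```text
t 19.12 pos [0.5892 0.153  0.2002] F [-0.2  0.2  0.6] turn(deg, tool) [0.  0.  0.5] shift cm now-axes [12.57  0.29 -4.97] new-axes [12.57  0.19 -4.97]
```

View pics/c8.png

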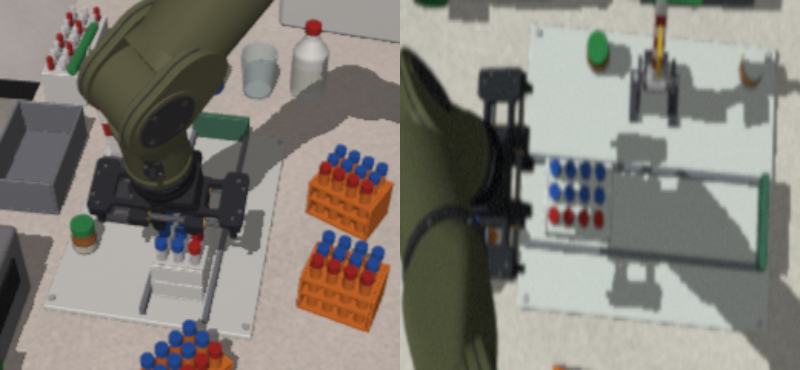

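The barrier stands raised, with the yellow plate seen edge-on at the post, and the gripper is just behind the rack's +y wall. Lowering now.

drive_tool:
  deltas:
    - [[0, 0, 0], [2.1, 0, -0.83], 3]
    - [[0, 0, 0], [2.1, 0, -0.83], 3]
    - [[0, 0, 0], [2.1, 0.1, -0.83], 3]
    - [[0, 0, 0], [2.1, 0.1, -0.83], 3]
    - [[0, 0, 0], [2.1, 0, -0.83], 3]
    - [[0, 0, 0], [2.0, 0, -0.82], 3]
    - [[0, 0, 0], [0, 0, 0], 3]
    - [[0, 0, 0], [0, 0, 0], 3]

```text
clock: 19.88
tool_pos: [0.5903, 0.1579, 0.0683]
eef_rot: [-0.412, -0.4, 0.591, -0.566]
contact_force: [0.1, -0.2, 0.4]
opening: 0.339
```

```bash
cat > push.py <<'E'
from h import *
R=tool(0,20,1,True)
for y in (180,-62,-65): todo(S(p,[[-42,y,65]])[0],R)
print(r.get_state()['q'].round(2))
E
python3 push.py
```

```text
t 19.88 pos [0.5903 0.1579 0.0683] F [ 0.1 -0.2  0.4] turn(deg, tool) [ 0.1 -0.1  0.3] shift cm now-axes [0.83 0.1  1.32] new-axes [0.83 0.1  1.32]
t 19.88 pos [0.5903 0.1579 0.0683] F [ 0.1 -0.2  0.4] turn(deg, tool) [ 0.1 -0.1  0.3] shift cm now-axes [ 9.07  0.1  24.07] new-axes [ 9.11  0.1  24.06]
t 19.88 pos [0.5903 0.1579 0.0683] F [ 0.1 -0.2  0.4] turn(deg, tool) [ 0.1 -0.1  0.3] shift cm now-axes [ 9.17  0.1  24.35] new-axes [ 9.21  0.1  24.34]
[-0.44  0.99 -0.09  1.6   0.51  0.82 -0.94]
```

drive_tool:
  deltas:
    - [[0, 0, 0], [0.35, 0, 0.3], 3]
    - [[0, 0, 0], [0.16, 0, 0.45], 3]
    - [[0, 0, 0], [0.14, 0, 0.38], 3]
    - [[0, 0, 0], [0.14, 0, 0.38], 3]
    - [[0, 0, 0], [0.17, 0, 0.47], 3]
    - [[0, 0, 0], [0.2, 0, 0.56], 3]
    - [[0, 0, 0], [0.2, 0, 0.56], 3]
    - [[0, 0, 0], [0.2, 0, 0.56], 3]
    - [[0, 0, 0], [0.2, 0, 0.56], 3]
    - [[0, 0, 0], [0.2, 0, 0.56], 3]
    - [[0, 0, 0], [0.2, 0, 0.56], 3]
    - [[0, 0, 0], [0.2, 0, 0.56], 3]

```text
clock: 20.88
tool_pos: [0.5877, 0.0926, 0.065]
eef_rot: [-0.412, -0.399, 0.592, -0.566]
contact_force: [0.6, 4.0, 3.1]
opening: 0.343
```

```bash
python3 push.py; python3 -c "
from h import *
snap('top','t9'); cv2.imwrite('pics/c9.png',cv2.resize(cv2.imread('pics/t9.png')[150:300,180:440],None,fx=3,fy=3))"
```

```text
t 20.88 pos [0.5877 0.0926 0.065 ] F [0.6 4.  3.1] turn(deg, tool) [ 0.  -0.   0.3] shift cm now-axes [-1.71  0.1  -4.7 ] new-axes [-1.72  0.1  -4.7 ]
t 20.88 pos [0.5877 0.0926 0.065 ] F [0.6 4.  3.1] turn(deg, tool) [ 0.  -0.   0.3] shift cm now-axes [ 6.55  0.13 18.04] new-axes [ 6.56  0.1  18.04]
t 20.88 pos [0.5877 0.0926 0.065 ] F [0.6 4.  3.1] turn(deg, tool) [ 0.  -0.   0.3] shift cm now-axes [ 6.65  0.13 18.32] new-axes [ 6.66  0.1  18.32]
[-0.36  0.97 -0.06  1.69  0.56  0.73 -0.91]
```

View pics/c9.png

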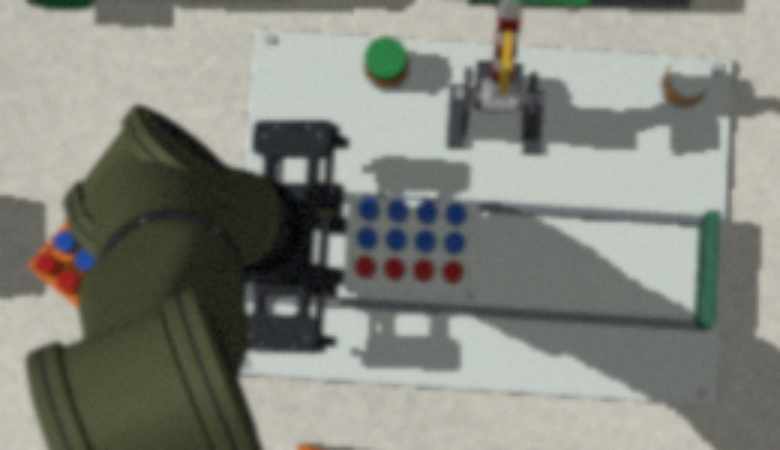

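```bash
python3 - <<'E'
from h import *
R=Ro.from_euler('z',-p[2]).as_matrix()
for n,u,z in (('post',[455,150],.012),('post',[535,155],.012),('body',[290,122],.13),('body',[290,122],.17),('bodybot',[290,350],.13),('bodybot',[290,350],.17)): 
    w=atz('top',np.array(u)/3+[180,150],z); print(n,z,(R@(w-[p[0],p[1],0])*1000).round())
s=r.get_state(); print((R@(s['tool_pos']-[p[0],p[1],0])*1000).round())
E
```

```text
post 0.012 [55. 30. 12.]
post 0.012 [ 55. -41.  12.]
body 0.13 [ 51. 166. 130.]
body 0.17 [ 44. 163. 170.]
bodybot 0.13 [-135.  154.  130.]
bodybot 0.17 [-137.  150.  170.]
[-43. 128.  65.]
```

The post's near face is at station x ≈ 55 and the gripper body reaches about 51, which is too close. I'll back off, shift 13 mm towards the robot and then carry on.

drive_tool:
  deltas:
    - [[0, 0, 0], [-0.34, 0, -0.94], 3]
    - [[0, 0, 0], [0, -0.7, 0], 3]
    - [[0, 0, 0], [0, -0.6, 0], 3]
    - [[0, 0, 0], [0.17, 0, 0.47], 3]
    - [[0, 0, 0], [0.17, 0, 0.47], 3]
    - [[0, 0, 0], [0.2, 0, 0.56], 3]
    - [[0, 0, 0], [0.2, 0, 0.56], 3]
    - [[0, 0, 0], [0.2, 0, 0.56], 3]
    - [[0, 0, 0], [0.2, 0, 0.56], 3]
    - [[0, 0, 0], [0.2, 0, 0.56], 3]
    - [[0, 0, 0], [0.2, 0, 0.56], 3]
    - [[0, 0, 0], [0.2, 0, 0.56], 3]

```text
clock: 21.93
tool_pos: [0.5732, 0.0516, 0.0653]
eef_rot: [-0.412, -0.399, 0.592, -0.566]
contact_force: [0.6, 1.5, -0.9]
opening: 0.341
```

```bash
sed -i 's/-42,y/-55,y/' push.py; python3 push.py
```

```text
t 21.93 pos [0.5732 0.0516 0.0653] F [ 0.6  1.5 -0.9] turn(deg, tool) [ 0.  -0.   0.3] shift cm now-axes [-3.1   0.08 -8.62] new-axes [-3.11  0.1  -8.62]
t 21.93 pos [0.5732 0.0516 0.0653] F [ 0.6  1.5 -0.9] turn(deg, tool) [ 0.  -0.   0.3] shift cm now-axes [ 5.16  0.12 14.12] new-axes [ 5.17  0.1  14.12]
t 21.93 pos [0.5732 0.0516 0.0653] F [ 0.6  1.5 -0.9] turn(deg, tool) [ 0.  -0.   0.3] shift cm now-axes [ 5.26  0.12 14.4 ] new-axes [ 5.27  0.1  14.4 ]
[-0.32  0.95 -0.04  1.77  0.6   0.66 -0.91]
```

drive_tool:
  deltas:
    - [[0, 0, 0], [0.2, 0, 0.56], 3]
    - [[0, 0, 0], [0.2, 0, 0.56], 3]
    - [[0, 0, 0], [0.2, 0, 0.56], 3]
    - [[0, 0, 0], [0.2, 0, 0.56], 3]
    - [[0, 0, 0], [0.2, 0, 0.56], 3]
    - [[0, 0, 0], [0.2, 0, 0.56], 3]
    - [[0, 0, 0], [0.2, 0, 0.56], 3]
    - [[0, 0, 0], [0.2, 0, 0.56], 3]
    - [[0, 0, 0], [0.2, 0, 0.56], 3]
    - [[0, 0, 0], [0.2, 0, 0.56], 3]
    - [[0, 0, 0], [0.2, 0, 0.56], 3]
    - [[0, 0, 0], [0.2, 0, 0.56], 3]

```text
clock: 22.93
tool_pos: [0.5703, -0.0196, 0.0657]
eef_rot: [-0.412, -0.399, 0.592, -0.566]
contact_force: [-0.6, 1.0, -0.6]
opening: 0.342
```

```bash
python3 push.py
```

```text
t 22.93 pos [ 0.5703 -0.0196  0.0657] F [-0.6  1.  -0.6] turn(deg, tool) [ 0.1 -0.   0.3] shift cm now-axes [ -5.49   0.09 -15.34] new-axes [ -5.51   0.11 -15.33]
t 22.93 pos [ 0.5703 -0.0196  0.0657] F [-0.6  1.  -0.6] turn(deg, tool) [ 0.1 -0.   0.3] shift cm now-axes [2.76 0.11 7.41] new-axes [2.77 0.11 7.41]
t 22.93 pos [ 0.5703 -0.0196  0.0657] F [-0.6  1.  -0.6] turn(deg, tool) [ 0.1 -0.   0.3] shift cm now-axes [2.87 0.12 7.69] new-axes [2.87 0.11 7.69]
[-0.22  0.93 -0.01  1.83  0.65  0.58 -0.86]
```

drive_tool:
  deltas:
    - [[0, 0, 0], [0.2, 0, 0.56], 3]
    - [[0, 0, 0], [0.2, 0, 0.56], 3]
    - [[0, 0, 0], [0.2, 0, 0.56], 3]
    - [[0, 0, 0], [0.2, 0, 0.56], 3]
    - [[0, 0, 0], [0.2, 0, 0.56], 3]
    - [[0, 0, 0], [0.2, 0, 0.56], 3]
    - [[0, 0, 0], [0.2, 0, 0.56], 3]
    - [[0, 0, 0], [0.2, 0, 0.56], 3]
    - [[0, 0, 0], [0.2, 0, 0.56], 3]
    - [[0, 0, 0], [0.2, 0, 0.56], 3]
    - [[0, 0, 0], [0.14, 0, 0.38], 3]

```text
clock: 23.85
tool_pos: [0.5676, -0.0836, 0.0661]
eef_rot: [-0.412, -0.399, 0.592, -0.566]
contact_force: [0.6, 0.9, -1.0]
opening: 0.341
```

```bash
python3 push.py
```

```text
t 23.85 pos [ 0.5676 -0.0836  0.0661] F [ 0.6  0.9 -1. ] turn(deg, tool) [ 0.  -0.   0.3] shift cm now-axes [ -7.66   0.08 -21.37] new-axes [ -7.66   0.12 -21.37]
t 23.85 pos [ 0.5676 -0.0836  0.0661] F [ 0.6  0.9 -1. ] turn(deg, tool) [ 0.  -0.   0.3] shift cm now-axes [0.61 0.12 1.37] new-axes [0.61 0.12 1.37]
t 23.85 pos [ 0.5676 -0.0836  0.0661] F [ 0.6  0.9 -1. ] turn(deg, tool) [ 0.  -0.   0.3] shift cm now-axes [0.72 0.12 1.66] new-axes [0.72 0.12 1.66]
[-0.13  0.93  0.01  1.85  0.7   0.53 -0.8 ]
```

Now the last 15 mm or so, slowly, watching the force.

drive_tool:
  deltas:
    - [[0, 0, 0], [0.1, 0, 0.28], 3]
    - [[0, 0, 0], [0.1, 0, 0.28], 3]
    - [[0, 0, 0], [0.1, 0, 0.28], 3]
    - [[0, 0, 0], [0.07, 0, 0.19], 3]
    - [[0, 0, 0], [0.07, 0, 0.19], 3]
    - [[0, 0, 0], [0, 0, 0], 3]

```text
clock: 24.35
tool_pos: [0.5672, -0.096, 0.0661]
eef_rot: [-0.412, -0.399, 0.592, -0.566]
contact_force: [0.0, 0.7, -0.7]
opening: 0.339
```

```bash
python3 push.py|head -2
```

```text
t 24.35 pos [ 0.5672 -0.096   0.0661] F [ 0.   0.7 -0.7] turn(deg, tool) [ 0.  -0.   0.3] shift cm now-axes [ -8.08   0.08 -22.53] new-axes [ -8.09   0.12 -22.53]
t 24.35 pos [ 0.5672 -0.096   0.0661] F [ 0.   0.7 -0.7] turn(deg, tool) [ 0.  -0.   0.3] shift cm now-axes [0.19 0.12 0.21] new-axes [0.19 0.12 0.21]
```

drive_tool:
  deltas:
    - [[0, 0, 0], [0.06, 0, 0.15], 3]
    - [[0, 0, 0], [0.06, 0, 0.15], 3]
    - [[0, 0, 0], [0.06, 0, 0.15], 3]
    - [[0, 0, 0], [0, 0, 0], 3]

```text
clock: 24.68
tool_pos: [0.5671, -0.1007, 0.0659]
eef_rot: [-0.412, -0.399, 0.592, -0.566]
contact_force: [0.6, 2.0, 0.3]
opening: 0.34
```

drive_tool:
  deltas:
    - [[0, 0, 0], [0.06, 0, 0.15], 3]
    - [[0, 0, 0], [0.06, 0, 0.15], 3]
    - [[0, 0, 0], [0, 0, 0], 3]

```text
clock: 24.93
tool_pos: [0.5672, -0.1012, 0.0657]
eef_rot: [-0.413, -0.4, 0.59, -0.566]
contact_force: [-2.4, 7.0, 3.2]
opening: 0.335
```

drive_tool:
  deltas:
    - [[0, 0, 0], [-0.1, 0, -0.28], 3]
    - [[0, 0, 0], [-0.2, 0, -0.56], 3]
    - [[0, 0, 0], [-0.34, 0, -0.94], 3]
    - [[0, 0, 0], [-0.7, 0, -1.9], 3]
    - [[0, 0, 0], [-2.0, -1, -1.9], 3]
    - [[0, 0, 0], [-2.5, -2, -1.5], 3]
    - [[0, 0, 0], [-2.5, -2, -1.5], 3]
    - [[0, 0, 0], [-2.5, -2, -1.5], 3]
    - [[0, 0, 0], [-2.5, -2, -1.5], 3]
    - [[0, 0, 0], [-2.5, -2, -1.5], 3]
    - [[0, 0, 0], [-2.5, -2, -1.5], 3]
    - [[0, 0, 0], [0, 0, 0], 3]

```text
clock: 25.93
tool_pos: [0.4438, 0.1076, 0.1913]
eef_rot: [-0.413, -0.402, 0.588, -0.568]
contact_force: [0.4, 0.2, -0.0]
opening: 0.343
```

```bash
python3 -c "
from h import *
print(r.get_state()['clock'],r.get_state()['tool_pos'])
snap('side','s10');snap('top','t10')
a=cv2.imread('pics/s10.png')[110:350,200:460];b=cv2.imread('pics/t10.png')[150:300,260:430]
cv2.imwrite('pics/c10.png',np.hstack([cv2.resize(a,(380,370)),cv2.resize(b,(419,370),interpolation=2)]))"
```

```text
25.9333 [0.44383112 0.10761934 0.19126141]
```

View pics/c10.png

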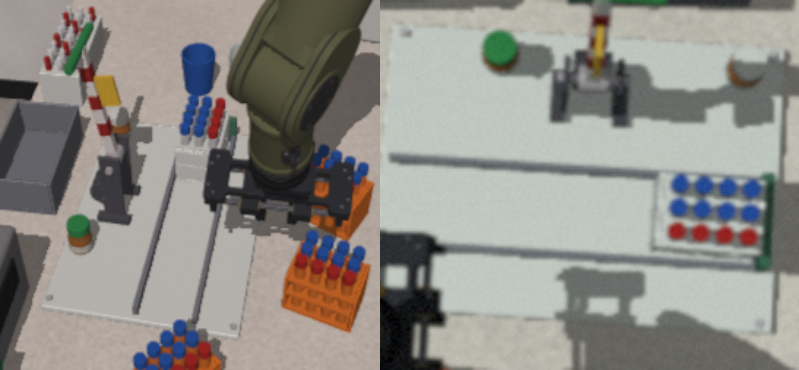

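The rack sits square against the green stop (right crop, rack end about (768,215)), the barrier is up, and the gripper is clear. Handing in.

```bash
python3 -c "
from plant import r
print(r.finish_job())"
```

```text
the job is handed in; nothing more can be done
None
```

The barrier is up on its stop and the rack is home against the green end stop. I handed the job in at about 26 s of robot time, and it reported no verdict.

**Barrier:** I put the closed fingers under the -y end of the green bar and lifted it slowly along its arc. I led it to about 1.1 rad; from there it went up on its own. The camera showed the bar where it should be at 1.75 rad, and it was still up in the last picture.

**Rack:** I pushed the +y end wall along the lane, part of the way slightly off-centre (towards the robot) to keep the gripper clear of the post. At the end it stopped moving and the force rose to about 7 N, within about 1 mm of the calculated home position. In the last picture it stands flat and square against the stop.

**Not to plan:**
- **First approach to the bar:** it came from the robot side and failed because joints reached their range limits. The fingers first pressed on the bar from above, with about 27 N measured at the wrist. They then pushed it sideways with about 12 N, and the barrier did not lift. I backed off and came in from the -y side.
- **Bystanders:** nothing looks disturbed in the last pictures, but I checked this by eye only. Those crops don't show the reagent bottle, tip box or spatula, and the beaker is mostly hidden.

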